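# Stow the spring plunger and close up the parts cabinet

## Robot

A 6-joint arm with a two-finger parallel gripper is mounted at the origin on the work surface. World frame = base frame: x ahead of the robot, y to its left, z up, the work surface at z = 0. Lengths are in mm, angles in rad, forces in N, time in s.
With the tool pointing down it reaches from about 275 to 750 mm from the base axis. Payload 10.2 kg.
Tool frame: the origin (TCP) lies at the centre of the arm's flange, where the gripper is bolted on; the fingertips stand 173 mm ahead of it and the grasp point (between the pads) lies 155 mm ahead of it; z points along the fingers, y is the line along which they close (so a half turn about z gives the same grasp; the last joint's range is limited). The gripper opens to 85 mm and grips with 20 to 120 N. Pads are 22 mm wide; open, the fingers measure 114 mm over their backs; the gripper's body (76 mm by 85 mm) begins 54 mm behind the grasp point. The pads swing forward as they close: fully open they stand 13 mm farther back than shut.
Start: joints at [-1.428, 0.313, 1.498, -0, 1.331, -0.223], TCP at [187.779, -490.277, 404.694] pointing down, gripper open.
Joint ranges: [-2.94, 2.94], [-0.97, 2.17], [0.19, 2.56], [-1.23, 4.37], [0.02, 3.11], [-2.88, 2.88]. Speed limits (rad/s): [2.39, 2.39, 3.01, 3.14, 3.14, 3.14].

## Interface

Orientations are given as a unit quaternion [w, x, y, z].
In Python, from rig import status, capture, camera_info, ticket gives the robot as it stands.
- The arm moves only by the shell command python3 -m crank 'ROWS' [FORCE]. ROWS is JSON, a list of rows, each a list of 7 numbers: the shift along the tool's x, y, z as a fraction of full scale, then the turn, a rotation vector about the tool's x, y, z as a fraction of full scale, then the closure, from 0 (fully open) to 1 (shut). A call has 1 to 12 rows; each row is the pose to reach, as a shift and turn from the pose commanded when the call began, along the tool's axes at that moment; what a row does not reach only later rows make up. Full scale, the value 1, is 0.1 m for a shift and 45 degrees for a turn. A row lasts 1/10 s, in which the tool goes at most 50 mm and 8.59 degrees, less where a joint would pass 70% of its speed; a pose out of reach is approached as far as the arm can. A call with a number of a shift or a turn outside -1 to 1 is refused whole. A call with a gripper value outside its range is refused whole. The fingers move at their own pace and stop on an object; FORCE is the grip in N (left out, the last holds). Time passes only in rows, so rows that repeat a pose let the fingers close. It gives the time, the measured TCP pose, the force, the opening and the grip force at its end, in the units of the state.
- status.sense(): the state, without advancing time (a new reading comes with each control period).
- capture(name): name is "scene" or "side" or "wrist"; returns (picture, depth): 420x560x3 uint8, red, green, blue; 420x560 float32, mm along the optical axis (not along the pixel's ray), 0 where there is no reading.
- camera_info(name): a dict with "K" (3x3 intrinsics, pixels), "camera_from_world" (4x4, takes a point from world to camera coordinates). Camera axes: x right, y up, looking along -z (the intrinsics and any distortion apply to the point x, -y, -z); pixel columns grow to the right and rows downward; lengths in mm; the calibration is good to about 2 mm. A picture is of the moment at which its call begins: read the wrist's pose just before it. camera_info takes no time and is no camera call; for the wrist camera it gives the pose at the moment of the call.
- ticket.finish_job(): hands the job in; it is judged then, once.
The state is a dict: "time_s": time; "joints": joint angles; "dq": joint speeds; "tau": joint torques, N m; "eef_pos": TCP position; "ee_rot": TCP orientation; "force": force on the tool from outside, world axes, zero at the start; "wrist_torque": the same for the moment, N m; "grip_width": opening from 0.0 (shut) to 1.0 (fully open); "grip_force": force on a finger pad.
Only numpy, scipy, OpenCV 4.12 (cv2) and the standard library are available. Lean on these libraries where they do the work, as an engineer would, in place of code of your own. Each camera call takes 0.05 s, during which the arm holds its last target. There are 200 camera calls.

## Task

Put the stainless spring plunger away in the open bay of the grey parts cabinet: set it down on the bay floor lying flat and with its middle back under the roof, lowering it rather than dropping it. Then slide the cabinet's door fully shut and after that press the raised latch arm on the roof fully down. Leave the bolt, push button, bezel and tin where they are.

Things in the scene. Friction and masses are not known exactly. Their poses are not given: they have to be found in the camera images.
- cabinet: Grey parts cabinet, fixed, 220 deep (x), 400 wide (y), 160 high. Origin: centre of its underside; x points from front to back (away from the robot), y to its left, z up. Its front leans back 25 deg from the foot (x -110, with a lip up to z 18) to the roof's front edge. The right half (y below 0) is an open bay; the left half is closed by a fixed panel behind the parked door.
- bay (a point): Point on the bay floor, cabinet frame x -30, y -97, z 8 mm: a good place for the plunger's middle. Axes as the cabinet's. The bay inside: y -194 to 0, x -104 to 104, floor z 8, roof underside z 154 mm.
- roof_edge (a point): Middle of the roof's lower front edge over the bay, cabinet frame x -45, y -97, z 154 mm. The roof (6 mm, clear window in a grey frame) covers all behind it, so the bay is entered from the front with the tool tilted about 40 deg, its body leaning back to the robot and its fingers pointing down and inward.
- door (a joint): Position of the sliding door (grey panel 194 wide, 150 up the slope, 6 thick, in front of the sloping face): 0 = fully shut over the bay, at its end stop; up to 0.18 m as it slides to the cabinet's +y. Starts at 0.155 to 0.18, most of the bay clear. About 1.5 N friction plus light damping; stays where it is left.
- door_handle (a point): Centre of the door's handle, an aluminium fin in the middle of the door: 14 thick (cabinet y), 56 long up the slope, standing 34 mm out square to the panel; this point is 17 mm out from the panel's outer face. Moves with the door; axes as the cabinet's. Pinch it across cabinet y with the tool tilted about 40 deg as for the bay, or push its side.
- latch (a joint): Angle of the latch arm on the roof: 0 = fully down, level, its hook behind the shut door; grows as its front end rises; starts at 0.5 to 0.85 rad. Stiff hinge (0.09 N m, about 2 N at the pad), stays where it is left. The hinge axis runs along cabinet y at cabinet x 30, y 11, z 174 mm. It is to be pressed only once the door is shut.
- latch_pad (a point): Point on the top face of the latch arm, 50 mm from its hinge; the steel arm is 20 wide, 8 thick and reaches 99 mm forward of the hinge, near the middle of the cabinet's roof. With the arm down this point is at cabinet x -20, y 11, z 178 mm; pressing straight down there with shut fingers brings the arm home.
- plunger: Stainless spring plunger lying on the table, 94 long, about 0.16 kg: 22 diameter barrel (x -24 to 24 mm) between two hexagon nuts 26 across flats; 12 diameter nose pin at the +x end, 23 diameter dark pull knob at the -x end. Origin on its axis, mid-barrel, 13 mm above what it lies on; x along its axis, which starts within 0.5 rad of world x. Grip the barrel across its sides.
- bolt: Bystander: plain hexagon-head bolt, 52 long, head 22 across flats, shank 12 diameter, lying on the table. Origin on its axis, 11 mm above the table, 26 mm from the head's end.
- push_button: Bystander: round red push button on a black 40 diameter base, 28 high. Origin under its centre.
- bezel: Bystander: yellow plastic rectangular frame, 100 x 122 x 18. Origin under its centre.
- tin: Bystander: dented round aluminium tin, 100 diameter, 42 high. Origin under its centre.
Things that resemble listed ones, but are neither listed nor needed, are in the scene too. What is shaped like the plunger but orange is not meant.

How it is judged (in metres and radians):
On the way, in this order (a step that is already met when the one before it is completed fails the run):
1. the plunger is lowered, still held, to within 15 mm of the bay floor (x of plunger in the frame of cabinet between -0.05 and 0.095 m and y of plunger in the frame of cabinet between -0.185 and -0.012 m and z of plunger in the frame of cabinet below 0.036 m and contact force between the fingers and plunger above 0.3 N), for 0.05 s.
2. the door is slid shut with the plunger inside (x of plunger in the frame of cabinet between -0.05 and 0.095 m and y of plunger in the frame of cabinet between -0.185 and -0.012 m and value of joint door below 0.004 m), for 0.2 s.
3. the latch arm is pressed down (value of joint latch below 0.08 rad and value of joint door below 0.004 m), for 0.2 s.
At the end, for the whole second after the job is handed in: The plunger lies flat (within 7 deg of level) and at rest on the bay floor (its axis less than 18 mm above it), its middle under the roof (at most 5 mm in front of the roof's front edge) and inside the bay walls; the door is within 4 mm of fully shut and the latch arm within 0.08 rad of fully down (all of step 3 and x of plunger in the frame of cabinet between -0.05 and 0.095 m and y of plunger in the frame of cabinet between -0.185 and -0.012 m and z of plunger in the frame of cabinet below 0.026 m and angle between the x axis of plunger and the z axis of cabinet, either way round above 1.45 rad and linear speed of plunger below 0.02 m/s); the robot touches nothing.
It fails at once if the bolt is moved more than 30 mm (distance of bolt from where it was at the start of the episode above 0.03 m).
It fails at once if the push button is moved more than 30 mm (distance of push_button from where it was at the start of the episode above 0.03 m).
It fails at once if the bezel is moved more than 30 mm (distance of bezel from where it was at the start of the episode above 0.03 m).
It fails at once if the tin is moved more than 30 mm (distance of tin from where it was at the start of the episode above 0.03 m).
It also fails if it takes over 72 s, if anything falls off the work surface, if the arm or the gripper's body presses on something with over 40 N, if the wrist force passes 120 N, or if a joint passes its speed limit or range.

## Working session

There is one attempt and no reset: what is moved stays moved. The work goes in short steps, Python scripts to look and compute and a shell command to move; the robot and the scene stay as the last step left them, time stands still between calls to the robot, and variables do not carry over. Pictures are saved under pics/ and viewed, at most 10 in all, crops included, and the job is handed in when it is done.

```bash
mkdir -p pics; ls; python3 - <<'E'
from rig import status,capture,camera_info
import cv2,numpy as np
print(status.sense())
for n in("scene","side"):
    i,d=capture(n); cv2.imwrite(f"pics/{n}0.png",i[:,:,::-1]); np.savez(f"{n}0.npz",i=i,d=d,K=camera_info(n)["K"],T=camera_info(n)["camera_from_world"])
    print(n,camera_info(n))
E
```

```text
pics
{'time_s': 0.0, 'joints': array([-1.42842748e+00,  3.13436799e-01,  1.49847249e+00, -8.21492382e-06,
        1.33101963e+00, -2.23420819e-01]), 'dq': array([ 7.51135551e-05, -1.40379404e-04,  1.19160392e-04,  9.66201577e-04,
        5.60868980e-04, -4.88636660e-06]), 'tau': array([ 1.07481985e-03, -4.12261283e+01, -2.59740454e+01, -1.42599461e-04,
        4.13469766e-03,  6.03134310e-06]), 'eef_pos': array([ 187.75614062, -490.2247522 ,  404.12835723]), 'ee_rot': array([-6.67748344e-04,  9.83320913e-01,  1.81877804e-01,  2.30834069e-05]), 'force': array([ 0.14040667, -0.32488189, -0.60436637]), 'wrist_torque': array([ 0.03356118, -0.03605867, -0.02636069]), 'grip_force': 0.0, 'grip_width': 0.997590040323494}
scene {'K': array([[387.3787656 ,   0.        , 275.23954638],
       [  0.        , 387.3787656 , 207.88580654],
       [  0.        ,   0.        ,   1.        ]]), 'camera_from_world': array([[-9.98538955e-01, -5.17479480e-02,  1.55597335e-02,
         5.59650476e+02],
       [ 4.83735376e-02, -7.27702919e-01,  6.84184524e-01,
        -1.13972852e+02],
       [-2.40822817e-02,  6.83937579e-01,  7.29142944e-01,
        -1.14640125e+03],
       [ 0.00000000e+00,  0.00000000e+00,  0.00000000e+00,
         1.00000000e+00]])}
side {'K': array([[465.65303879,   0.        , 272.65422126],
       [  0.        , 465.65303879, 205.0731246 ],
       [  0.        ,   0.        ,   1.        ]]), 'camera_from_world': array([[ 9.44952689e-01, -3.26544349e-01,  2.08135294e-02,
        -5.20040473e+02],
       [ 1.40821220e-01,  4.63276337e-01,  8.74953953e-01,
        -1.80704317e+02],
       [-2.95353685e-01, -8.23859104e-01,  4.83758594e-01,
        -1.52987806e+03],
       [ 0.00000000e+00,  0.00000000e+00,  0.00000000e+00,
         1.00000000e+00]])}
```

View pics/scene0.png

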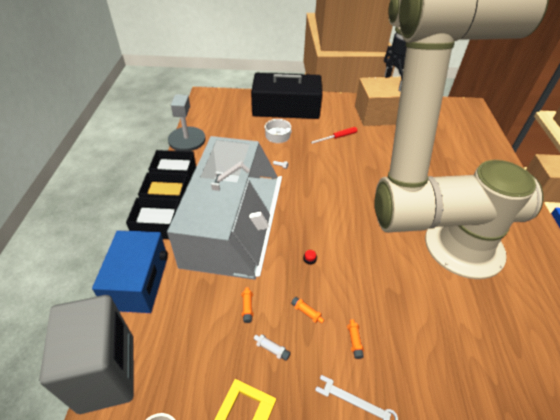

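View pics/side0.png

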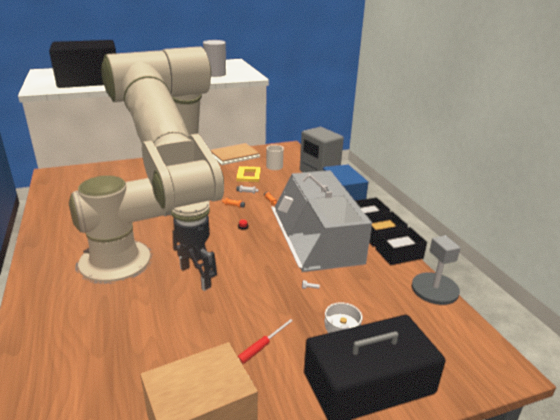

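Scene view: silver plunger at (271,347) with the dark knob toward (286,354). The cabinet spans (180-280,140-275), its open bay on the far (−y) side. The bolt is at (281,163), the button at (310,256), the bezel at (245,405) and the latch at (230,170). The side view agrees.

```bash
cat > h.py <<'E'
import numpy as np,cv2
def cloud(f):
    z=np.load(f);d=z['d'];K=z['K'];T=z['T'];v,u=np.indices(d.shape)
    P=np.stack([(u-K[0,2])/K[0,0]*d,-(v-K[1,2])/K[1,1]*d,-d],-1)
    W=(P-T[:3,3])@T[:3,:3]; W[d<=0]=np.nan; return W,z['i']
E
python3 - <<'E'
from h import *
S,si=cloud('scene0.npz');D,di=cloud('side0.npz')
for n,(u,v) in dict(bolt=(281,163),btn=(310,256),plmid=(271,347),knob=(286,354),nose=(256,338),latchtip=(216,180),latchhi=(240,163),handle=(259,221)).items(): print(n,S[v,u].round(1))
# table plane check
for W in(S,D):
    m=(abs(W[...,2])<12); print('table z',np.nanmedian(W[...,2][m]))
for W,n in((S,'scene'),(D,'side')):
    m=(W[...,2]>154)&(W[...,2]<166)&(W[...,0]>400)&(W[...,0]<900)&(abs(W[...,1])<500)
    m=cv2.morphologyEx(m.astype('uint8'),cv2.MORPH_OPEN,np.ones((2,2)))>0
    P=W[m][:,:2].astype('f4'); r=cv2.minAreaRect(P);print(n,m.sum(),np.median(W[m][:,2]),r,cv2.boxPoints(r).round(1).tolist())
# plunger: points above table around
for W,n in((S,'scene'),(D,'side')):
    c=S[347,271]
    m=(np.hypot(W[...,0]-c[0],W[...,1]-c[1])<65)&(W[...,2]>8)&(W[...,2]<40)
    P=W[m];q=P[:,:2];cc,e,_=cv2.minAreaRect(q.astype('f4'));print(n,len(P),P.min(0).round(),P.max(0).round(),cc,e,_)
    l,V=np.linalg.eigh(np.cov(q.T));print(V[:,1],np.arctan2(*V[::-1,1]),q.mean(0))
E
```

```text
bolt [ 557.  -322.1   16.4]
btn [459.8  86.6  30.8]
plmid [552.7 348.7  24. ]
knob [517.3 364.9  28.1]
nose [589.8 326.3  18.3]
latchtip [727.3 -39.9 183.9]
latchhi [658.9 -43.7 245.1]
handle [604.9  33.9 107.4]
table z 1.3752438616548521
table z -0.9908774563319196
scene 5771 nan ((nan, nan), (0.0, 0.0), 0.0) [[nan, nan], [nan, nan], [nan, nan], [nan, nan]]
side 2539 nan ((nan, nan), (0.0, 0.0), 0.0) [[nan, nan], [nan, nan], [nan, nan], [nan, nan]]
scene 393 [508. 315.   9.] [595. 373.  29.] (551.7652587890625, 341.9503479003906) (29.667665481567383, 93.85541534423828) 62.15396499633789
[-0.88005524  0.47487132] 2.6467748429269973 [549.22635954 346.51475227]
side 95 [507. 308.   8.] [591. 367.  28.] (549.9498901367188, 337.0439147949219) (27.20585060119629, 91.65406036376953) 65.05428314208984
[-0.8784932   0.47775485] 2.6434954076953163 [546.77769383 336.59614805]
```

```bash
cat > fit.py <<'E'
from h import *
from scipy.optimize import least_squares
from scipy.spatial import cKDTree
import sys
S,si=cloud('scene0.npz');D,di=cloud('side0.npz')
out=[]
for W,n in((S,'scene'),(D,'side')):
    m=(W[...,2]>156)&(W[...,2]<166)&(W[...,0]>500)&(W[...,0]<850)&(W[...,1]>-350)&(W[...,1]<250)
    m=m&np.isfinite(W[...,2]); m=cv2.morphologyEx(m.astype('uint8'),cv2.MORPH_OPEN,np.ones((3,3)))>0
    k,l,st,_=cv2.connectedComponentsWithStats(m.astype('uint8'));
    m=m&np.isfinite(W[...,2]);P=W[m]
    r=cv2.minAreaRect(P[:,:2].astype('f4'));print(n,m.sum(),P.mean(0),r,cv2.boxPoints(r).round(1).tolist())
E
python3 fit.py
```

```text
scene 5465 [727.96759224 -30.25490206 161.18268914] ((722.4158935546875, -62.10955810546875), (405.4141540527344, 166.11651611328125), 83.88723754882812) [[618.2000122070312, -254.8000030517578], [783.4000244140625, -272.5], [826.5999755859375, 130.60000610351562], [661.4000244140625, 148.3000030517578]]
side 1810 [720.07333601 -94.96828385 158.74318607] ((722.7264404296875, -63.09297180175781), (405.22271728515625, 164.8717803955078), 84.00109100341797) [[619.5999755859375, -256.0], [783.5, -273.20001220703125], [825.9000244140625, 129.8000030517578], [661.9000244140625, 147.0]]
```

```bash
cat >> h.py <<'E'
from scipy.spatial.transform import Rotation as Ro
PSI=np.radians(-6.05); C0=np.array([693.5,-59.3,0.])
CX=np.array([np.cos(PSI),np.sin(PSI),0]);CY=np.array([-np.sin(PSI),np.cos(PSI),0]);CZ=np.array([0,0,1.])
RC=np.stack([CX,CY,CZ],1)
def tocab(W): return (W-C0)@RC
def w(c): return C0+RC@np.array(c,float)
def tool(yaw,tilt): # z: forward(yaw)*sin+down*cos ; y horizontal
    f=np.array([np.cos(yaw),np.sin(yaw),0]); z=f*np.sin(tilt)-CZ*np.cos(tilt); y=np.array([f[1],-f[0],0]); return np.stack([np.cross(y,z),y,z],1)
def cur():
    from rig import status
    s=status.sense();q=s['ee_rot'];return s,np.array(s['eef_pos']),Ro.from_quat([q[1],q[2],q[3],q[0]]).as_matrix()
def plan(gp,R,off=155,p=None,Rc=None):
    if p is None: s,p,Rc=cur()
    t=np.array(gp)-off*R[:,2]
    print('tcp target',t.round(1),'shift',(Rc.T@(t-p)/100).round(3),'turn',(Ro.from_matrix(Rc.T@R).as_rotvec()/np.radians(45)).round(3)); return t,R
E
python3 - <<'E'
from h import *
S,si=cloud('scene0.npz');D,di=cloud('side0.npz')
for u,v in((308,310),(248,303),(355,338),(294,301),(323,320)): print('orange',S[v,u].round())
for W,n in((S,'scene'),(D,'side')):
    c=tocab(W);ok=np.isfinite(c[...,0])
    x,y,z=[c[...,i] for i in range(3)]
    # slope perpendicular coordinate: line through (-110+..). s = x*cos25 - z*sin25
    s=x*np.cos(np.radians(25))-z*np.sin(np.radians(25)); t=x*np.sin(np.radians(25))+z*np.cos(np.radians(25))
    sel=ok&(y>-210)&(y<210)&(z>25)&(z<150)&(s<-90)&(s>-160)
    for y0 in range(-200,200,20):
        m=sel&(y>=y0)&(y<y0+20)
        if m.sum()>3: print(n,y0,m.sum(),np.percentile(s[m],[2,50,98]).round(1))
    m=ok&(s<-125)&(s>-165)&(z>40)&(z<150)&(abs(y)<220)
    if m.sum()>3: print('handle',m.sum(),[np.percentile(q[m],[1,50,99]).round(1) for q in(x,y,z,s,t)])
    m=ok&(z>170)&(z<280)&(abs(y-11)<25)&(x>-90)&(x<60)
    P=c[m];print('latch',len(P),np.percentile(P,[1,50,99],axis=0).round(1).tolist())
    if len(P)>3: print(P[np.argsort(P[:,2])][::max(1,len(P)//10)].round().tolist())
    m=ok&(z>6)&(z<17)&(y>-190)&(y<180)&(x<-95)&(x>-130); print('lip x',m.sum(),np.percentile(x[m],[2,50,98]) if m.sum()>3 else'')
    m=ok&(z>30)&(z<150)&(x>-20)&(x<100)&(abs(abs(y)-200)<12); print('side walls y',[(k,np.percentile(y[m&(k*y>0)],[5,50,95]).round(1)) for k in(-1,1) if (m&(k*y>0)).sum()>5])
    m=ok&(z<20)&(z>0)&(y>-180)&(y<-50)&(x>-90)&(x<90);print('floor',m.sum(),np.median(z[m]))
E
```

```text
orange [466. 249.  25.]
orange [618. 237.  22.]
orange [354. 315.  23.]
orange [501. 225.  24.]
orange [428. 270.  17.]
scene -200 196 [-110.2 -101.2  -90.4]
scene -180 8 [-120.5 -116.9 -112.2]
scene -160 5 [-119.6 -118.7 -114.7]
scene -140 10 [-121.9 -118.3 -111.8]
scene -120 7 [-120.2 -116.6 -113.7]
scene -100 12 [-121.1 -116.9 -111.1]
scene -80 6 [-119.9 -118.4 -114.8]
scene -60 9 [-120.  -115.6 -110.7]
scene -40 17 [-120.7 -113.2 -111.1]
scene -20 140 [-119.2 -113.8 -111.7]
scene 0 142 [-119.6 -113.9 -112.2]
scene 20 86 [-119.8 -113.9 -112.3]
scene 40 88 [-119.8 -114.1 -112.3]
scene 60 153 [-148.8 -114.8 -112.4]
scene 80 328 [-147.5 -116.6 -112. ]
scene 100 178 [-119.2 -113.7 -111.8]
scene 120 190 [-118.3 -113.5 -111.8]
scene 140 187 [-117.8 -113.7 -112. ]
scene 160 321 [-116.6 -110.7 -101.9]
scene 180 206 [-118.8 -104.   -91.3]
handle 168 [array([-122.3, -102.9,  -81.9]), array([68.7, 81.4, 84.9]), array([ 78.6, 109.3, 133.3]), array([-148.9, -139.4, -125.5]), array([25.4, 56.4, 80.2])]
latch 261 [[-58.1, -10.8, 175.0], [-6.2, 17.1, 214.5], [40.6, 35.2, 247.3]]
[[21.0, 36.0, 171
[... 742 characters left out ...]
40 54 [-115.6 -113.1 -110.1]
side 160 50 [-116.  -112.5 -109.1]
side 180 45 [-109.1 -104.9 -101.4]
handle 105 [array([-122.8, -103.7,  -84.1]), array([60.4, 71.1, 82.5]), array([ 76.5, 103.2, 129.5]), array([-148.4, -137.9, -125.9]), array([21.4, 49.5, 76.9])]
latch 127 [[-57.8, -13.0, 174.9], [-12.7, 4.8, 212.8], [40.5, 34.1, 243.6]]
[[40.0, -13.0, 173.0], [29.0, 9.0, 178.0], [30.0, 35.0, 181.0], [15.0, 1.0, 191.0], [4.0, 3.0, 199.0], [-8.0, 2.0, 212.0], [-13.0, 0.0, 221.0], [-54.0, 5.0, 226.0], [-28.0, -2.0, 231.0], [-37.0, 3.0, 236.0], [-37.0, 16.0, 242.0]]
lip x 55 [-111.95973687  -99.19084081  -95.07643026]
side walls y [(-1, array([-202.9, -198.9, -194.7]))]
floor 186 6.680733924272792
```

```bash
for i in 1 2 3 4; do python3 -m crank '[[0.86,-0.77,0,0,0,0,0.3],[0.86,-0.77,0,0,0,0,0.3],[0.86,-0.77,0,0,0,0,0.3]]' 30 | tail -3; done
for i in 1 2 3 4; do python3 -m crank '[[0.41,-0.94,0,0,0,0,0.3],[0.41,-0.94,0,0,0,0,0.3],[0.41,-0.94,0,0,0,0,0.3]]' | tail -3; done
python3 - <<'E'
from h import *
s,p,R=cur();print(s['time_s'],p,s['joints'],s['grip_width'])
yaw=-0.485;T=tool(yaw,np.radians(40));f=np.array([np.cos(yaw),np.sin(yaw),0])
plan(np.array([551,340,150])-5*f,T)
E
```

```text
force: [-0.3, -0.6, 0.3]
grip_width: 0.702
grip_force: 0.0
force: [-0.6, -0.7, 0.2]
grip_width: 0.698
grip_force: 0.0
force: [0.4, 0.0, 0.8]
grip_width: 0.701
grip_force: 0.0
force: [-0.2, -0.1, 0.1]
grip_width: 0.701
grip_force: 0.0
force: [-0.2, -0.8, 0.0]
grip_width: 0.702
grip_force: 0.0
force: [0.5, -1.5, -0.2]
grip_width: 0.698
grip_force: 0.0
force: [-0.3, -1.2, 0.7]
grip_width: 0.7
grip_force: 0.0
force: [-1.0, -0.9, 0.1]
grip_width: 0.697
grip_force: 0.0
2.5 [417.89877701 332.58818791 403.95366035] [4.52618019e-01 3.33537606e-01 1.47139915e+00 5.29924408e-04
 1.33701674e+00 1.65463263e+00] 0.6972344920341542
tcp target [458.4 388.8 268.7] shift [ 0.581 -0.377  1.352] turn [-0.379  0.834  1.041]
```

```bash
for i in 1 2 3; do python3 -m crank '[[0,0,0,0,0,-0.97,0.3],[0,0,0,0,0,-0.97,0.3],[0,0,0,0,0,-0.97,0.3],[0,0,0,0,0,-0.97,0.3],[0,0,0,0,0,-0.97,0.3],[0,0,0,0,0,-0.97,0.3]]' | tail -1; done
cat >> h.py <<'E'
FL=np.diag([-1.,-1,1])
E
python3 - <<'E'
from h import *
s,p,R=cur();print(s['time_s'],p,s['joints'],R.round(2).tolist())
yaw=-0.485;T=tool(yaw,np.radians(40))@FL;f=np.array([np.cos(yaw),np.sin(yaw),0])
plan(np.array([551,340,150])-5*f,T)
E
```

```text
grip_force: 0.0
grip_force: 0.0
grip_force: 0.0
4.3 [417.83592118 329.61956628 404.65277122] [ 4.47641607e-01  3.28825451e-01  1.47604076e+00 -1.77139037e-04
  1.33684827e+00 -6.28755679e-01] [[-0.88, 0.47, -0.0], [0.47, 0.88, -0.0], [-0.0, -0.0, -1.0]]
tcp target [458.4 388.8 268.7] shift [-0.077  0.714  1.359] turn [-0.004 -0.889 -0.011]
```

```bash
python3 -m crank '[[-0.08,0.71,0.9,0,-0.89,0,0.3],[-0.08,0.71,0.9,0,-0.89,0,0.3],[-0.08,0.71,0.9,0,-0.89,0,0.3],[-0.08,0.71,0.9,0,-0.89,0,0.3],[-0.08,0.71,0.9,0,-0.89,0,0.3],[-0.08,0.71,0.9,0,-0.89,0,0.3],[-0.08,0.71,0.9,0,-0.89,0,0.3]]' | tail -1
python3 - <<'E'
from h import *
from rig import capture,camera_info
s,p,R=cur();print(s['time_s'],p,s['joints'])
yaw=-0.485;T=tool(yaw,np.radians(40))@FL;f=np.array([np.cos(yaw),np.sin(yaw),0])
plan(np.array([551,340,22.5])-5*f,T)
ci=camera_info('wrist');i,d=capture('wrist');cv2.imwrite('pics/w1.png',i[:,:,::-1]);np.savez('w1.npz',i=i,d=d,K=ci['K'],T=ci['camera_from_world'])
E
```

```text
grip_force: 0.0
5.0 [458.12797881 388.81599398 314.71944369] [ 0.58694598  0.54131835  1.45582765 -0.7783617   0.93534093 -0.07758222]
tcp target [458.4 388.8 141.2] shift [ 1.11  -0.003  1.333] turn [-0.005 -0.002 -0.01 ]
```

View pics/w1.png

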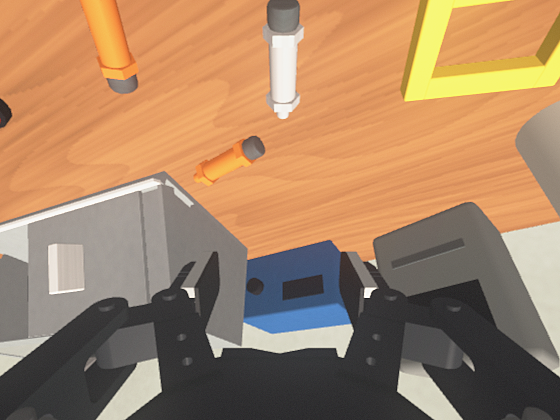

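The plunger sits at the top of the wrist view, near-vertical. Its knob is at (284,14), the barrel runs from rows ~43 to 95 at column 284, and the nose is at (284,114). The bezel is clear to the right.

```bash
python3 - <<'E'
from h import *
W,i=cloud('w1.npz')
for v in range(2,120,6): print(v,W[v,284].round(1))
m=(W[...,2]>10)&(W[...,2]<45)&(np.hypot(W[...,0]-551,W[...,1]-340)<60);q=W[m][:,:2];print(m.sum(),cv2.minAreaRect(q.astype('f4')))
hi=m&(W[...,2]>16);vs,us=np.nonzero(hi)
mid=[(v,us[vs==v].mean(),us[vs==v].ptp() if 0 else np.ptp(us[vs==v])) for v in range(0,125,6) if (vs==v).any()];print(np.round(mid,1).tolist())
a,b=W[48,284],W[92,284];print(np.arctan2(*(b-a)[1::-1]))
E
```

```text
2 [511.7 365.3  12.1]
8 [511.7 365.1  20.8]
14 [514.1 363.8  23. ]
20 [517.7 362.   22.4]
26 [521.1 360.2  22.3]
32 [524.3 358.5  23. ]
38 [526.5 357.3  26.2]
44 [530.4 355.3  25.7]
50 [535.7 352.6  22.6]
56 [539.4 350.7  23.1]
62 [542.9 348.8  24.3]
68 [547.8 346.3  23.1]
74 [552.8 343.7  21.9]
80 [556.6 341.7  23.3]
86 [561.4 339.2  23.1]
92 [566.5 336.6  22.8]
98 [571.7 333.9  22.7]
104 [575.3 331.9  25.2]
110 [580.4 329.3  25.7]
116 [nan nan nan]
3468 ((551.8668212890625, 342.525634765625), (29.944774627685547, 94.33039855957031), 61.99381637573242)
[[6.0, 282.0, 28.0], [12.0, 282.0, 30.0], [18.0, 282.5, 29.0], [24.0, 282.8, 29.0], [30.0, 282.5, 35.0], [36.0, 282.5, 35.0], [42.0, 282.5, 31.0], [48.0, 282.5, 27.0], [54.0, 282.0, 26.0], [60.0, 282.5, 25.0], [66.0, 282.5, 25.0], [72.0, 282.3, 24.0], [78.0, 282.0, 24.0], [84.0, 282.0, 24.0], [90.0, 282.0, 24.0], [96.0, 282.0, 22.0], [102.0, 281.9, 30.0], [108.0, 281.5, 23.0], [114.0, 282.0, 10.0]]
-0.4800681805505567
```

```bash
python3 - <<'E'
from h import *
yaw=-0.482;T=tool(yaw,np.radians(40))@FL;f=np.array([np.cos(yaw),np.sin(yaw),0])
plan(np.array([551.5,343.5,22.5])-5*f,T)
E
```

```text
tcp target [458.8 392.  141.2] shift [1.122 0.028 1.325] turn [-0.007 -0.002 -0.013]
```

```bash
python3 -m crank '[[0.4,0.03,0.45,0,0,-0.01,0.3],[0.82,0.03,0.95,0,0,-0.01,0.3],[0.82,0.03,0.95,0,0,-0.01,0.3],[0.82,0.03,0.95,0,0,-0.01,0.3]]' | tail -3
python3 - <<'E'
from h import *
yaw=-0.482;T=tool(yaw,np.radians(40))@FL;f=np.array([np.cos(yaw),np.sin(yaw),0])
plan(np.array([551.5,343.5,22.5])-5*f,T)
E
```

```text
force: [-0.4, -0.0, -0.4]
grip_width: 0.7
grip_force: 0.0
tcp target [458.8 392.  141.2] shift [0.278 0.014 0.348] turn [-0.014 -0.005  0.003]
```

```bash
python3 -m crank '[[0.15,0,0.18,0,0,0,0.3],[0.28,0.01,0.35,-0.01,0,0,0.3],[0.28,0.01,0.35,-0.01,0,0,0.3],[0.28,0.01,0.35,-0.01,0,0,1],[0.28,0.01,0.35,-0.01,0,0,1],[0.28,0.01,0.35,-0.01,0,0,1],[0.28,0.01,0.35,-0.01,0,0,1],[0.28,0.01,0.35,-0.01,0,0,1],[0.28,0.01,0.35,-0.01,0,0,1],[0.28,0.01,0.35,-0.01,0,0,1]]' 60 
python3 - <<'E'
from h import *
s,p,R=cur();print(s['time_s'],p+155*R[:,2],s['joints'],s['force'])
E
```

```text
time_s: 6.45
eef_pos: [459.6, 393.0, 146.4]
ee_rot: [0.334, 0.223, 0.912, -0.08]
force: [-2.6, -0.9, 6.2]
grip_width: 0.219
grip_force: 58.4
6.45 [548.43311113 347.24090761  27.93139109] [ 0.59144368  0.79167562  1.53382171 -1.02452652  0.72231551  0.26981782] [-2.59074201 -0.91590715  6.23900225]
```

```bash
python3 -m crank '[[-0.3,0,-0.35,0,0,0,1],[-0.6,0,-0.7,0,0,0,1],[-0.6,0,-0.7,0,0,0,1],[-0.6,0,-0.7,0,0,0,1],[-0.6,0,-0.7,0,0,0,1]]' 
python3 - <<'E'
from h import *
from rig import capture,camera_info
s,p,R=cur();print(p+155*R[:,2],s['force'])
for n in('wrist','side','scene'):
    ci=camera_info(n);i,d=capture(n);cv2.imwrite(f'pics/{n}2.png',i[:,:,::-1]);np.savez(f'{n}2.npz',i=i,d=d,K=ci['K'],T=ci['camera_from_world'])
E
```

```text
time_s: 6.95
eef_pos: [459.7, 391.9, 235.5]
ee_rot: [0.332, 0.223, 0.913, -0.081]
force: [-0.2, -0.4, -1.2]
grip_width: 0.226
grip_force: 59.2
[547.99330178 345.91250671 116.76557987] [-0.21407953 -0.42025592 -1.18328516]
```

View pics/wrist2.png

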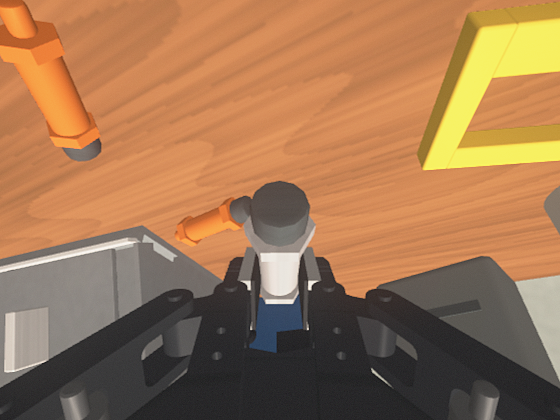

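The plunger is held between the pads, with its knob toward the camera at (280,208). I'll check its pitch from the clouds.

```bash
python3 - <<'E'
from h import *
s,p,R=cur();f=np.array([np.cos(-.482),np.sin(-.482),0]);l=np.array([-f[1],f[0],0]);c=np.array([548,346,0])
for n in('scene2','side2','wrist2'):
    W,i=cloud(n+'.npz');Q=W-c;a=Q@f;b=Q@l;z=W[...,2]
    m=np.isfinite(z)&(abs(b)<16)&(abs(a)<75)&(z>60)&(z<150)
    for a0 in range(-75,75,10):
        k=m&(a>=a0)&(a<a0+10)
        if k.sum()>3: print(n,a0,k.sum(),np.percentile(z[k],[3,50,97]).round(1),b[k].mean().round(1),i[k].mean(0).round())
E
```

```text
scene2 -35 5 [102.9 108.5 109.8] 10.3 [72. 73. 73.]
scene2 -25 18 [ 98.1 138.2 144.4] -3.3 [77. 76. 76.]
scene2 -15 32 [122.  138.3 148.6] -8.2 [52. 52. 53.]
scene2 -5 54 [109.4 124.6 140. ] -5.4 [106. 104. 101.]
scene2 5 54 [109.2 115.2 128.7] -1.5 [160. 157. 155.]
scene2 15 46 [106.4 112.6 115.5] 1.3 [210. 204. 199.]
scene2 25 57 [101.3 111.8 117.8] 3.3 [218. 213. 208.]
scene2 35 34 [102.4 109.9 116.7] 3.3 [228. 222. 213.]
scene2 45 18 [102.  106.5 109.4] 1.3 [225. 219. 211.]
side2 -45 6 [ 98.4 103.2 143.3] -2.9 [103.  84.  73.]
side2 -35 11 [ 92.3 103.6 110.6] -6.7 [122. 109.  88.]
side2 -25 15 [ 88.6 102.2 129.9] -6.8 [177. 160. 134.]
side2 -15 15 [ 95.8 133.2 145.4] -1.3 [102.  93.  83.]
side2 -5 12 [ 89.8 123.9 138.5] 6.3 [111.  97.  86.]
side2 5 14 [ 93.7 114.8 121.2] -4.6 [124. 111. 102.]
side2 15 16 [ 92.4 107.  115. ] -4.9 [171. 156. 143.]
side2 25 14 [ 91.6 102.  113.6] -8.7 [177. 159. 146.]
side2 35 12 [ 92.5 104.4 112.4] -2.6 [192. 170. 145.]
side2 45 6 [ 95.5 100.4 105.5] -2.4 [225. 195. 130.]
wrist2 -55 971 [143.8 147.2 149.9] -0.2 [47. 45. 47.]
wrist2 -45 3064 [ 93.  105.7 144.3] 0.2 [86. 78. 74.]
wrist2 -35 1650 [101.5 113.  138.3] -0.1 [99. 93. 89.]
wrist2 -25 1783 [101.3 114.5 136.9] 0.0 [144. 135. 129.]
wrist2 -15 1225 [106.7 115.9 142.6] -0.0 [106. 100.  96.]
wrist2 -5 720 [ 99.8 111.2 136.7] 0.0 [151. 144. 138.]
wrist2 5 365 [107.1 111.2 120.9] 0.1 [188. 181. 174.]
wrist2 15 247 [106.8 110.8 112.3] 0.2 [219. 211. 202.]
wrist2 25 444 [106.5 111.8 114.1] 0.2 [186. 176. 168.]
wrist2 35 76 [109.2 114.  114.3] 0.3 [219. 210. 201.]
```

```bash
python3 - <<'E'
from h import *
from rig import camera_info
s,p,R=cur()
T=np.array(camera_info('wrist')['camera_from_world']);print('cam in tool',R.T@((-T[:3,:3].T@T[:3,3])-p))
t=tool(PSI,np.radians(40))@FL
t1,r=plan([500,200,190],t)
print(w([-195,-105,190])); t2,_=plan(w([-195,-105,190]),t,p=t1,Rc=t)
E
```

```text
cam in tool [68.98113906  0.49854414 31.6349306 ]
tcp target [400.9 210.5 308.7] shift [-0.711 -1.883 -0.359] turn [-0.307 -0.001 -0.364]
[ 488.51947953 -143.16290138  190.        ]
tcp target [ 389.4 -132.7  308.7] shift [-0.19  -3.425  0.159] turn [0. 0. 0.]
```

```bash
python3 -m crank '[[-0.2,-0.3,-0.3,0,0,0,1],[-0.45,-0.6,-0.36,0,0,0,1],[-0.71,-0.94,-0.36,0,0,0,1],[-0.71,-0.94,-0.36,0,0,0,1]]' | tail -2
python3 -m crank '[[0,-0.3,0,-0.09,0,-0.1,1],[0,-0.6,0,-0.2,0,-0.22,1],[0,-0.94,0,-0.31,0,-0.36,1],[0,-0.94,0,-0.31,0,-0.36,1],[0,-0.94,0,-0.31,0,-0.36,1]]' | tail -2
python3 - <<'E'
from h import *
s,p,R=cur();print(s['joints'],p)
t=tool(PSI,np.radians(40))@FL
plan(w([-195,-105,190]),t)
E
```

```text
grip_width: 0.224
grip_force: 59.4
grip_width: 0.225
grip_force: 59.6
[ 0.26689107  0.20433762  1.97493339 -0.68215437  0.37622228 -0.62892926] [400.75401338 210.47280945 309.14504862]
tcp target [ 389.4 -132.7  308.7] shift [-0.203 -3.424  0.154] turn [ 0.003  0.001 -0.006]
```

```bash
for i in 1 2 3 4; do python3 -m crank '[[-0.02,-0.4,0.02,0,0,0,1],[-0.05,-0.855,0.04,0,0,0,1],[-0.05,-0.855,0.04,0,0,0,1],[-0.05,-0.855,0.04,0,0,0,1]]' | tail -2; done
python3 - <<'E'
from h import *
s,p,R=cur();print(s['joints'],p,s['time_s'])
t=tool(PSI,np.radians(40))@FL
t1,_=plan(w([-120,-105,110]),t)
plan(w([-27,-105,45]),t,p=t1,Rc=t)
E
```

```text
grip_width: 0.224
grip_force: 59.7
grip_width: 0.227
grip_force: 59.7
grip_width: 0.223
grip_force: 59.7
grip_width: 0.226
grip_force: 59.8
[-0.68560247  0.10258605  2.10274532  0.87139973  0.48438609 -2.84258114] [ 390.71113735 -131.63477612  308.10686644] 9.6
tcp target [ 464.  -140.6  228.7] shift [-0.056 -0.017  1.083] turn [ 0.006 -0.    -0.006]
tcp target [ 556.5 -150.4  163.7] shift [-0.295  0.     1.096] turn [0. 0. 0.]
```

```bash
python3 -m crank '[[-0.03,-0.01,0.4,0,0,0,1],[-0.06,-0.02,0.8,0,0,0,1],[-0.06,-0.02,1,0,0,0,1],[-0.06,-0.02,1,0,0,0,1],[-0.06,-0.02,1,0,0,0,1]]' | tail -2
python3 - <<'E'
from h import *
from rig import capture,camera_info
s,p,R=cur();print(s['joints'],p,tocab(p+155*R[:,2]),s['time_s'])
t=tool(PSI,np.radians(40))@FL
t1,_=plan(w([-27,-105,45]),t)
for n in('side','scene'):
    ci=camera_info(n);i,d=capture(n);cv2.imwrite(f'pics/{n}3.png',i[:,:,::-1]);np.savez(f'{n}3.npz',i=i,d=d,K=ci['K'],T=ci['camera_from_world'])
i=cv2.imread('pics/side3.png');cv2.imwrite('pics/side3c.png',cv2.resize(i[120:330,180:460],(800,600)))
E
```

```text
grip_width: 0.223
grip_force: 59.7
[-0.57110448  0.36349537  1.95277471  0.97009559  0.34823659 -2.87769509] [ 468.65112484 -135.4797231   249.40748477] [-118.44111164  -99.41466193  128.61233377] 10.1
tcp target [ 556.5 -150.4  163.7] shift [-0.157 -0.055  1.225] turn [ 0.    -0.027 -0.009]
```

View pics/side3c.png

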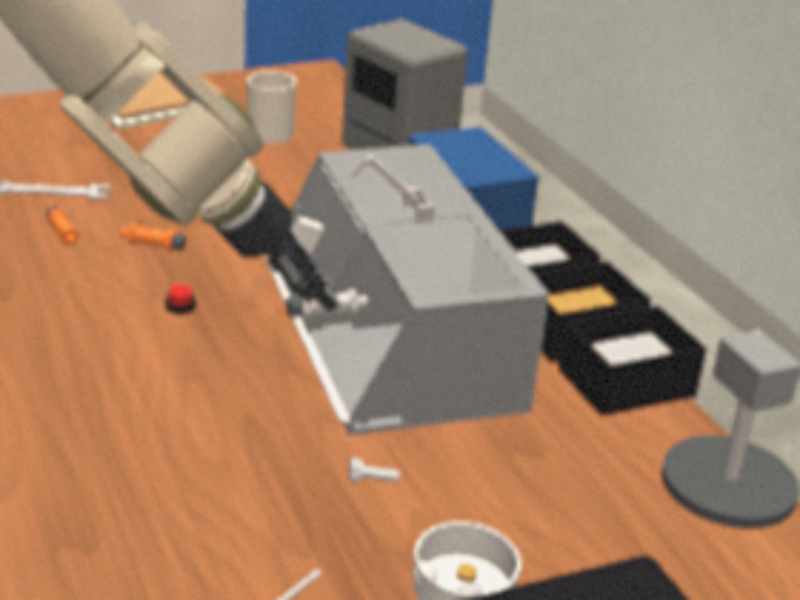

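Side crop: the plunger is held about level in front of the bay, with its knob at (295,303) and nose at (362,300). The cabinet and bystanders are undisturbed. Joint 6 is at its limit, so I'll skew the tool's yaw by −0.25 rad.

```bash
python3 - <<'E'
from h import *
t=tool(PSI-.25,np.radians(40))@FL
t1,_=plan(w([-122,-110,128]),t)
t2,_=plan(w([-27,-110,47]),t,p=t1,Rc=t)
E
```

```text
tcp target [ 467.2 -121.1  246.7] shift [0.044 0.149 0.01 ] turn [ 0.2   -0.025  0.236]
tcp target [ 561.7 -131.2  165.7] shift [-0.184  0.235  1.212] turn [0. 0. 0.]
```

```bash
python3 -m crank '[[0.02,0.07,0,0.1,-0.01,0.12,1],[0.04,0.15,0.01,0.2,-0.025,0.24,1],[0.04,0.15,0.01,0.2,-0.025,0.24,1],[0.04,0.15,0.01,0.2,-0.025,0.24,1],[0.04,0.15,0.01,0.2,-0.025,0.24,1]]' | tail -2
python3 - <<'E'
from h import *
s,p,R=cur();print(s['joints'],tocab(p+155*R[:,2]))
t=tool(PSI-.25,np.radians(40))@FL
plan(w([-27,-110,47]),t)
E
```

```text
grip_width: 0.229
grip_force: 59.8
[-0.51602912  0.358825    1.97368653  0.72171763  0.15575938 -2.40643939] [-121.55061606 -110.73233802  128.1997445 ]
tcp target [ 561.7 -131.2  165.7] shift [-0.178  0.242  1.21 ] turn [-0.    -0.    -0.004]
```

```bash
python3 -m crank '[[-0.03,0.04,0.2,0,0,0,1],[-0.06,0.08,0.4,0,0,0,1],[-0.09,0.12,0.6,0,0,0,1],[-0.09,0.12,0.6,0,0,0,1],[-0.09,0.12,0.6,0,0,0,1]]' | tail -2
python3 - <<'E'
from h import *
s,p,R=cur();print(s['joints'],tocab(p+155*R[:,2]),s['force'])
t=tool(PSI-.25,np.radians(40))@FL
plan(w([-27,-110,47]),t)
E
```

```text
grip_width: 0.223
grip_force: 59.8
[-0.47505498  0.51523214  1.86254193  0.82678748  0.10349664 -2.48272756] [ -74.76900878 -110.62153729   87.5325542 ] [ 0.19826669  0.26738546 -1.01283245]
tcp target [ 561.7 -131.2  165.7] shift [-0.091  0.124  0.607] turn [-0.001 -0.001 -0.005]
```

```bash
python3 -m crank '[[-0.03,0.04,0.2,0,0,0,1],[-0.06,0.08,0.4,0,0,0,1],[-0.09,0.12,0.6,0,0,0,1],[-0.09,0.12,0.6,0,0,0,1],[-0.09,0.12,0.6,0,0,0,1]]' | tail -2
python3 - <<'E'
from h import *
from rig import capture,camera_info
s,p,R=cur();print(s['joints'],tocab(p+155*R[:,2]),s['force'])
t=tool(PSI-.25,np.radians(40))@FL
plan(w([-27,-110,36]),t)
for n in('side',):
    ci=camera_info(n);i,d=capture(n);cv2.imwrite(f'pics/{n}4.png',i[:,:,::-1]);np.savez(f'{n}4.npz',i=i,d=d,K=ci['K'],T=ci['camera_from_world'])
i=cv2.imread('pics/side4.png');cv2.imwrite('pics/side4c.png',cv2.resize(i[150:285,250:430],(800,600)))
E
```

```text
grip_width: 0.223
grip_force: 59.8
[-0.44117096  0.661042    1.73417866  0.82113382  0.07414967 -2.45218336] [ -27.95440373 -110.30311846   47.87596052] [-0.44561882  0.77522585 -1.66926157]
tcp target [ 561.7 -131.2  154.7] shift [0.071 0.004 0.096] turn [-0.001 -0.001 -0.005]
```

View pics/side4c.png

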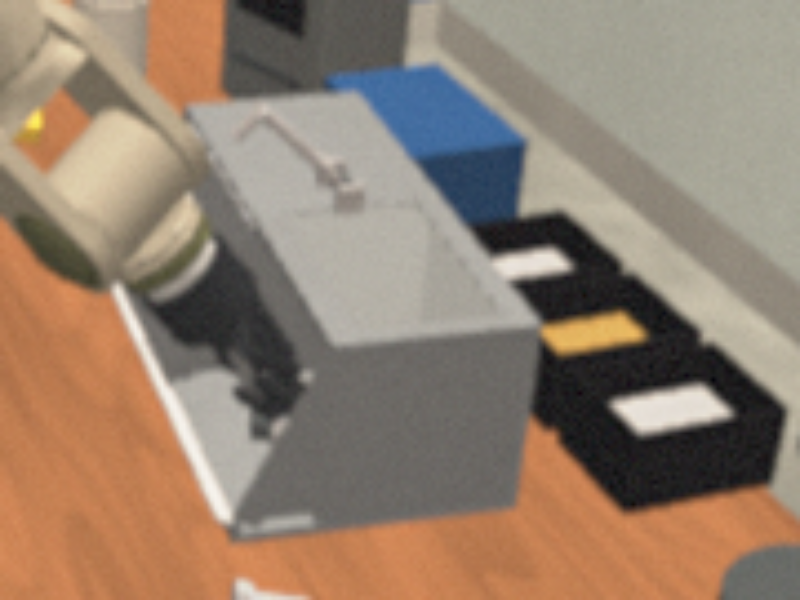

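Side crop: the gripper is inside the bay, clear of the roof edge and lip, with the plunger's knob at (262,428) just above the floor. I'll lower until contact.

```bash
python3 -m crank '[[0.02,0,0.03,0,0,0,1],[0.04,0,0.06,0,0,0,1],[0.06,0,0.075,0,0,0,1],[0.06,0,0.075,0,0,0,1],[0.06,0,0.075,0,0,0,1]]'
python3 -m crank '[[0.01,0,0.01,0,0,0,1],[0.01,0,0.015,0,0,0,1],[0.01,0,0.015,0,0,0,1]]'
python3 - <<'E'
from h import *
s,p,R=cur();print(s['joints'],tocab(p+155*R[:,2]),s['force'])
E
```

```text
time_s: 12.25
eef_pos: [561.3, -131.4, 157.2]
ee_rot: [0.337, 0.168, 0.924, -0.06]
force: [0.1, -0.6, -2.2]
grip_width: 0.228
grip_force: 59.8
time_s: 12.55
eef_pos: [561.7, -131.4, 155.0]
ee_rot: [0.337, 0.168, 0.925, -0.06]
force: [0.3, 0.2, -1.5]
grip_width: 0.226
grip_force: 59.8
[-0.44064909  0.68464762  1.73278439  1.09160225  0.06061963 -2.72279671] [ -26.95129093 -110.40247209   36.19361161] [ 0.25718976  0.24085727 -1.54306671]
```

```bash
for i in 1 2 3; do python3 -m crank '[[0.006,0,0.008,0,0,0,1],[0.013,0,0.015,0,0,0,1],[0.013,0,0.015,0,0,0,1]]' | sed -n 2,4p; done
python3 - <<'E'
from h import *
s,p,R=cur();print(s['joints'],tocab(p+155*R[:,2]),s['force'])
E
```

```text
eef_pos: [562.2, -131.6, 154.3]
ee_rot: [0.338, 0.168, 0.924, -0.061]
force: [-4.6, 2.8, 9.7]
eef_pos: [562.7, -131.7, 153.9]
ee_rot: [0.34, 0.168, 0.923, -0.061]
force: [-10.5, 4.0, 21.9]
eef_pos: [563.4, -131.8, 153.6]
ee_rot: [0.34, 0.168, 0.923, -0.062]
force: [-15.7, 5.8, 33.1]
[-0.43979087  0.68981481  1.72938595  1.24887992  0.05522543 -2.87971337] [ -24.36203492 -111.04911794   35.6574779 ] [-15.68273224   5.84487314  33.06546209]
```

```bash
python3 -m crank '[[-0.02,0,-0.025,0,0,0,1],[-0.02,0,-0.025,0,0,0,1],[-0.02,0,-0.025,0,0,0,1]]' 20 | sed -n 2,6p
python3 - <<'E'
from h import *
s,p,R=cur();print(s['joints'],tocab(p+155*R[:,2]),s['force'])
E
```

```text
eef_pos: [562.6, -131.6, 154.3]
ee_rot: [0.338, 0.168, 0.924, -0.061]
force: [-6.8, 3.2, 15.8]
grip_width: 0.224
grip_force: 61.3
[-0.4400461   0.68722979  1.73082239  1.14810073  0.0579722  -2.77902138] [ -25.71071014 -110.64047071   35.8618586 ] [-6.77213222  3.24086048 15.75859801]
```

```bash
python3 -m crank '[[-0.01,0,-0.012,0,0,0,1],[-0.01,0,-0.012,0,0,0,1]]' 20 | sed -n 2,6p
python3 -m crank '[[0,0,0,0,0,0,0.7],[0,0,0,0,0,0,0.65],[0,0,0,0,0,0,0.6],[0,0,0,0,0,0,0.5],[0,0,0,0,0,0,0.4],[0,0,0,0,0,0,0.4],[0,0,0,0,0,0,0.4]]' 20 | sed -n 2,6p
python3 - <<'E'
from h import *
t=tool(PSI-.25,np.radians(40))@FL
s,p,R=cur();print(s['joints'],tocab(p+155*R[:,2]),s['force'])
plan(w([-122,-110,130]),t)
E
```

```text
eef_pos: [562.2, -131.5, 154.6]
ee_rot: [0.337, 0.168, 0.924, -0.06]
force: [-3.3, 1.9, 6.9]
grip_width: 0.222
grip_force: 60.5
eef_pos: [561.9, -131.3, 153.7]
ee_rot: [0.336, 0.168, 0.925, -0.06]
force: [-1.5, -0.2, -0.7]
grip_width: 0.599
grip_force: 0.0
[-0.44026984  0.68721334  1.73218525  1.0999059   0.05990834 -2.73082852] [ -26.92648061 -110.24570978   34.83542925] [-1.53521018 -0.18908363 -0.71697047]
tcp target [ 467.2 -121.1  248.7] shift [ 0.098 -0.236 -1.321] turn [-0.001 -0.002 -0.005]
```

```bash
python3 -m crank '[[0,0,-0.2,0,0,0,0.4],[0,0,-0.5,0,0,0,0.4],[0,0,-0.9,0,0,0,0.4],[0,-0.1,-1,0,0,0,0.4],[0,-0.2,-1,0,0,0,0.4],[0,-0.2,-1,0,0,0,0.4]]' | sed -n 2,6p
python3 - <<'E'
from h import *
from rig import capture,camera_info
s,p,R=cur();print(s['joints'],tocab(p+155*R[:,2]),tocab(p))
for n in('wrist','side','scene'):
    ci=camera_info(n);i,d=capture(n);cv2.imwrite(f'pics/{n}5.png',i[:,:,::-1]);np.savez(f'{n}5.npz',i=i,d=d,K=ci['K'],T=ci['camera_from_world'])
E
```

```text
eef_pos: [494.5, -128.3, 230.9]
ee_rot: [0.337, 0.169, 0.924, -0.06]
force: [-0.3, -0.1, -0.5]
grip_width: 0.603
grip_force: 0.0
[-0.49819198  0.43748373  1.90519133  0.7046183   0.13859254 -2.37508105] [ -94.16342593 -114.47293421  112.15088915] [-190.59569266  -89.55301608  230.91458567]
```

View pics/wrist5.png

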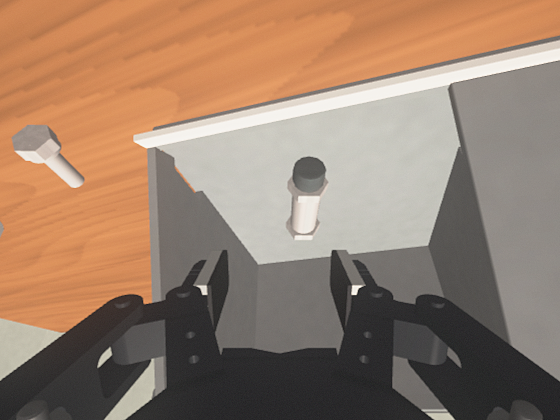

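Wrist view: the plunger lies on the bay floor, with its knob at (309,172), barrel at (305,210) and nose nut at (302,235).

```bash
python3 - <<'E'
from h import *
W,i=cloud('wrist5.npz');c=tocab(W)
for v in range(160,240,8): print(v,c[v,304].round(1))
m=(c[...,2]>17)&(c[...,2]<45)&(c[...,0]>-90)&(c[...,0]<60)&(abs(c[...,1]+110)<60);m[245:]=0
print(m.sum(),cv2.minAreaRect(c[m][:,:2].astype('f4')))
for n in('scene5','side5'):
    W,i=cloud(n+'.npz');c=tocab(W);x,y,z=np.moveaxis(c,-1,0);s=x*np.cos(np.radians(25))-z*np.sin(np.radians(25));
    k=np.isfinite(z)&(s<-122)&(s>-165)&(z>40)&(z<150)&(y>30)&(y<130);print('handle',k.sum(),np.percentile(y[k],[2,20,50,80,98]).round(1))
    k=np.isfinite(z)&(z>10)&(z<50)&(np.hypot(*(W[...,:2]-[459.8,86.6]).transpose(2,0,1))<30);print('btn',W[k].mean(0))
# next: vertical-ish tool waypoint for the door
t=tool(PSI,np.radians(40))
E
```

```text
160 [ -67.3 -102.9   14.3]
168 [ -66.4 -103.3   20.8]
176 [ -67.  -103.6   28.5]
184 [ -62.4 -104.6   31.5]
192 [ -51.8 -106.6   30.1]
200 [ -46.5 -107.7   33.1]
208 [ -33.3 -110.1   30.8]
216 [ -23.6 -112.    31.6]
224 [ -12.3 -114.2   31.9]
232 [   0.7 -116.6   31.8]
2351 ((-27.985240936279297, -109.8218002319336), (29.89774513244629, 82.18785095214844), 75.0088119506836)
handle 184 [71.2 76.6 81.6 83.  84.8]
btn [458.92489104  79.96638251  22.70980816]
handle 8 [64.1 65.8 68.3 74.9 77.3]
btn [456.96843872  67.64812211  22.01841955]
```

```bash
python3 -m crank '[[-0.2,0,-0.4,0,0,0,0.4],[-0.5,0,-0.8,0,0,0,0.7],[-0.5,0,-0.9,0,0,0,1],[-0.5,0,-0.9,0,0,0,1],[-0.5,0,-0.9,0,0,0,1]]' | sed -n 2,6p
python3 - <<'E'
from h import *
s,p,R=cur();print(s['joints'],tocab(p+155*R[:,2]),tocab(p))
plan(w([-190,-100,210]),tool(PSI-.25,np.radians(10))@FL)
E
```

```text
eef_pos: [476.6, -120.7, 330.7]
ee_rot: [0.336, 0.168, 0.925, -0.06]
force: [-0.5, 0.6, -0.1]
grip_width: 0.003
grip_force: 0.0
[-0.50291977  0.2316101   1.87004369  0.26769166  0.36136309 -1.9313835 ] [-113.02297366 -108.56864165  211.75800888] [-209.25506789  -83.90475032  330.73732012]
tcp target [ 468.8 -129.3  362.6] shift [-0.172 -0.108 -0.272] turn [ 0.001  0.664 -0.005]
```

```bash
python3 -m crank '[[-0.17,-0.1,-0.27,0,0.2,0,1],[-0.17,-0.1,-0.27,0,0.4,0,1],[-0.17,-0.1,-0.27,0,0.66,0,1],[-0.17,-0.1,-0.27,0,0.66,0,1],[-0.17,-0.1,-0.27,0,0.66,0,1]]' | sed -n 2,2p
for i in 1 2 3 4; do python3 -m crank '[[0,0,0,0,0,0.19,1],[0,0,0,0,0,0.38,1],[0,0,0,0,0,0.57,1],[0,0,0,0,0,0.76,1],[0,0,0,0,0,0.95,1],[0,0,0,0,0,1,1],[0,0,0,0,0,1,1]]' | sed -n 2,2p; done
python3 - <<'E'
from h import *
s,p,R=cur();print(s['time_s'],s['joints'],tocab(p+155*R[:,2]),tocab(p))
t=tool(PSI,np.radians(25));t1,_=plan(w([-185,0,170]),t)
t2,_=plan(w([-185,115,150]),t,p=t1,Rc=t)
plan(w([-107.6,115,107.5]),t,p=t2,Rc=t)
E
```

```text
eef_pos: [469.5, -129.0, 361.3]
eef_pos: [469.1, -128.8, 361.9]
eef_pos: [469.0, -128.9, 362.4]
eef_pos: [469.0, -128.9, 362.7]
eef_pos: [469.0, -128.9, 362.9]
19.2 [-0.51477185  0.23707153  1.71602566  0.03478311  1.01268909  1.39734376] [-189.20134     -99.46816884  210.31393412] [-215.91955454  -92.8654461   362.85094951]
tcp target [444.4 -32.9 310.5] shift [-0.65  -0.813  0.416] turn [ 0.095  0.326 -0.307]
tcp target [456.5  81.5 290.5] shift [-0.085 -1.15   0.181] turn [0. 0. 0.]
tcp target [533.5  73.3 248. ] shift [0.522 0.    0.712] turn [0. 0. 0.]
```

```bash
python3 -m crank '[[-0.3,-0.4,0.2,0.04,0.15,-0.15,1],[-0.65,-0.81,0.42,0.095,0.326,-0.307,1],[-0.65,-0.81,0.42,0.095,0.326,-0.307,1],[-0.65,-0.81,0.42,0.095,0.326,-0.307,1],[-0.65,-0.81,0.42,0.095,0.326,-0.307,1]]' | sed -n 2,2p
for i in 1 2; do python3 -m crank '[[-0.02,-0.3,0.05,0,0,0,1],[-0.04,-0.575,0.09,0,0,0,1],[-0.04,-0.575,0.09,0,0,0,1],[-0.04,-0.575,0.09,0,0,0,1]]' | sed -n 2,2p; done
python3 - <<'E'
from h import *
s,p,R=cur();print(s['time_s'],s['joints'],tocab(p+155*R[:,2]),tocab(p))
t=tool(PSI,np.radians(25))
plan(w([-107.6,115,107.5]),t)
E
```

```text
eef_pos: [445.0, -33.6, 310.9]
eef_pos: [451.6, 23.5, 301.1]
eef_pos: [457.8, 80.4, 291.0]
20.5 [-0.07662229  0.2595815   1.92304889 -0.02718866  0.52280277  1.62264148] [-183.62655352  113.85360603  150.57268711] [-249.15799515  114.05945937  291.03829779]
tcp target [533.5  73.3 248. ] shift [ 0.507 -0.011  0.712] turn [ 0.002 -0.    -0.003]
```

```bash
python3 -m crank '[[0.2,-0.01,0.3,0,0,0,1],[0.4,-0.01,0.6,0,0,0,1],[0.51,-0.01,0.71,0,0,0,1],[0.51,-0.01,0.71,0,0,0,1],[0.51,-0.01,0.71,0,0,0,1]]' | sed -n 2,4p
python3 -m crank '[[0,0.1,0,0,0,0,1],[0,0.25,0,0,0,0,1],[0,0.4,0,0,0,0,1],[0,0.55,0,0,0,0,1],[0,0.7,0,0,0,0,1],[0,0.85,0,0,0,0,1],[0,1,0,0,0,0,1],[0,1,0,0,0,0,1]]' | sed -n 2,4p
python3 - <<'E'
from h import *
s,p,R=cur();print(s['time_s'],s['joints'],tocab(p+155*R[:,2]),s['force'])
from rig import capture,camera_info
for n in('side','scene'):
    ci=camera_info(n);i,d=capture(n);cv2.imwrite(f'pics/{n}6.png',i[:,:,::-1]);np.savez(f'{n}6.npz',i=i,d=d,K=ci['K'],T=ci['camera_from_world'])
    W,_=cloud(f'{n}6.npz');c=tocab(W);x,y,z=np.moveaxis(c,-1,0);s=x*np.cos(np.radians(25))-z*np.sin(np.radians(25))
    k=np.isfinite(z)&(abs(s+113)<4)&(z>40)&(z<130)&(abs(y)<200);print(n,k.sum(),np.percentile(y[k],[1,5,50,95,99]))
E
```

```text
eef_pos: [533.0, 72.9, 248.2]
ee_rot: [0.012, 0.975, -0.053, 0.216]
force: [-0.7, 0.6, -0.2]
eef_pos: [521.8, -26.7, 248.8]
ee_rot: [0.012, 0.975, -0.054, 0.217]
force: [-0.0, 0.0, 0.4]
21.8 [-0.28761721  0.43589897  1.80064143  0.16272995  0.47923939  1.26466459] [-108.50163952   14.01038933  108.36267347] [-0.01756851  0.02586516  0.44992778]
side 546 [-109.43636187 -106.14233239  -46.96125561   73.33890091   86.45123598]
scene 748 [-103.41764437  -93.79040296   24.73432319   86.14262958   88.43368821]
```

```bash
python3 -m crank '[[0,0.15,0,0,0,0,1],[0,0.3,0,0,0,0,1],[0,0.45,0,0,0,0,1],[0,0.6,0,0,0,0,1],[0,0.75,0,0,0,0,1],[0,0.82,0,0,0,0,1],[0,0.86,0,0,0,0,1],[0,0.86,0,0,0,0,1]]' | sed -n 2,4p
python3 -m crank '[[0,0.02,0,0,0,0,1],[0,0.04,0,0,0,0,1],[0,0.04,0,0,0,0,1]]' | sed -n 2,4p
python3 - <<'E'
from h import *
s,p,R=cur();print(s['time_s'],s['joints'],tocab(p+155*R[:,2]),s['force']@CY)
E
```

```text
eef_pos: [513.2, -110.8, 248.0]
ee_rot: [0.012, 0.975, -0.053, 0.216]
force: [-0.2, 0.2, 0.0]
eef_pos: [512.8, -114.8, 247.9]
ee_rot: [0.012, 0.975, -0.052, 0.216]
force: [-0.8, 0.1, 1.2]
23.0 [-0.46725382  0.44304951  1.79176619  0.30655356  0.51574045  0.97360899] [-108.37749799  -74.33820584  107.4081433 ] -0.023428185145103628
```

Keep nudging until the end stop shows in the force.

```bash
for i in 1 2 3; do python3 -m crank '[[0,0.02,0,0,0,0,1],[0,0.03,0,0,0,0,1],[0,0.03,0,0,0,0,1]]' | sed -n 2,4p; done
python3 - <<'E'
from h import *
s,p,R=cur();print(s['time_s'],tocab(p+155*R[:,2]),s['force']@CY)
from rig import capture,camera_info
for n in('side','scene'):
    ci=camera_info(n);i,d=capture(n);cv2.imwrite(f'pics/{n}7.png',i[:,:,::-1]);np.savez(f'{n}7.npz',i=i,d=d,K=ci['K'],T=ci['camera_from_world'])
    W,_=cloud(f'{n}7.npz');c=tocab(W);x,y,z=np.moveaxis(c,-1,0);s=x*np.cos(np.radians(25))-z*np.sin(np.radians(25))
    k=np.isfinite(z)&(abs(s+113)<4)&(z>40)&(z<130)&(abs(y)<230);print(n,k.sum(),np.percentile(y[k],[1,5,50,95,99]))
E
```

```text
eef_pos: [512.5, -117.3, 248.0]
ee_rot: [0.011, 0.975, -0.052, 0.216]
force: [1.1, 6.6, 1.9]
eef_pos: [512.4, -118.3, 248.0]
ee_rot: [0.009, 0.975, -0.052, 0.215]
force: [7.1, 23.9, 3.8]
eef_pos: [512.4, -119.3, 248.1]
ee_rot: [0.007, 0.975, -0.051, 0.215]
force: [13.4, 40.0, 6.4]
23.9 [-108.61865757  -77.35162061  107.46634645] 41.2320693611855
side 639 [-198.08421616 -193.57178972 -133.06238862  -13.59542511   -3.39930505]
scene 656 [-191.17406924 -180.1530269   -62.35512267   -1.66192394    0.75264292]
```

Depth shows the door panel at y −194..0 with 41 N against the end stop, so the door is shut. I'll back off and go up over the latch.

```bash
python3 -m crank '[[0,-0.15,0,0,0,0,1],[0,-0.25,0,0,0,0,1],[0,-0.25,-0.3,0,0,0,1],[0,-0.25,-0.6,0,0,0,1],[0,-0.25,-0.9,0,0,0,1],[0,-0.25,-0.9,0,0,0,1]]' | sed -n 2,4p
python3 - <<'E'
from h import *
s,p,R=cur();print(s['time_s'],s['joints'],tocab(p+155*R[:,2]),tocab(p))
t=tool(PSI,0);t1,_=plan(w([-150,11,275]),t,off=173)
t2,_=plan(w([-23,11,275]),t,off=173,p=t1,Rc=t)
E
```

```text
eef_pos: [476.3, -95.2, 332.6]
ee_rot: [0.013, 0.974, -0.053, 0.219]
force: [0.4, -0.4, 0.1]
24.6 [-0.46458873  0.23705519  1.82307927  0.2369784   0.67732285  1.0592923 ] [-145.91693112  -59.05564518  192.50732832] [-212.18810404  -58.54492566  332.62467487]
tcp target [545.5 -32.6 448. ] shift [ 1.054 -0.694 -0.779] turn [ 0.004 -0.563 -0.003]
tcp target [671.8 -45.9 448. ] shift [ 1.27 -0.    0.  ] turn [0. 0. 0.]
```

```bash
python3 -m crank '[[0.3,-0.2,-0.6,0,-0.1,0,1],[0.6,-0.5,-0.78,0,-0.25,0,1],[1,-0.69,-0.78,0,-0.4,0,1],[1,-0.69,-0.78,0,-0.56,0,1],[1,-0.69,-0.78,0,-0.56,0,1],[1,-0.69,-0.78,0,-0.56,0,1]]' | sed -n 2,4p
python3 -m crank '[[0.3,0,0,0,0,0,1],[0.6,0,0,0,0,0,1],[0.9,0,0,0,0,0,1],[0.9,0,0,0,0,0,1]]' | sed -n 2,4p
python3 - <<'E'
from h import *
s,p,R=cur();print(s['time_s'],s['joints'],tocab(p+173*R[:,2]))
t=tool(PSI,0);t2,_=plan(w([-23,11,275]),t,off=173)
E
```

```text
eef_pos: [541.5, -32.9, 440.9]
ee_rot: [-0.0, 0.999, -0.054, -0.001]
force: [-0.9, -0.4, -0.6]
eef_pos: [632.5, -43.5, 439.6]
ee_rot: [-0.0, 0.999, -0.054, -0.002]
force: [-0.1, 1.4, -0.4]
25.6 [-2.53229993e-01  5.46060442e-01  1.06468825e+00  1.24811463e-04
  1.53438509e+00  1.42649324e+00] [-62.89441443   9.35010137 266.62975171]
tcp target [671.8 -45.9 448. ] shift [ 0.393 -0.019 -0.085] turn [-0.001  0.004 -0.004]
```

```bash
python3 -m crank '[[0.2,-0.02,-0.03,0,0,0,1],[0.4,-0.02,-0.03,0,0,0,1],[0.4,-0.02,-0.03,0,0,0,1]]' | sed -n 2,4p
python3 -m crank '[[0,0,0.15,0,0,0,1],[0,0,0.3,0,0,0,1],[0,0,0.45,0,0,0,1],[0,0,0.6,0,0,0,1],[0,0,0.75,0,0,0,1],[0,0,0.75,0,0,0,1]]' | sed -n 2,4p
python3 - <<'E'
from h import *
s,p,R=cur();print(s['time_s'],tocab(p+173*R[:,2]),s['force'])
E
```

```text
eef_pos: [671.5, -45.5, 443.6]
ee_rot: [-0.0, 0.999, -0.054, -0.002]
force: [0.1, -0.8, -0.4]
eef_pos: [669.6, -44.9, 368.0]
ee_rot: [-0.001, 0.999, -0.054, -0.003]
force: [-0.0, -0.2, -0.1]
26.5 [-26.45872733  11.95528176 195.02431346] [-0.04393038 -0.16401398 -0.09404304]
```

```bash
python3 -m crank '[[0.02,0,0.06,0,0,0,1],[0.02,0,0.12,0,0,0,1],[0.02,0,0.16,0,0,0,1],[0.02,0,0.16,0,0,0,1]]' | sed -n 2,4p
for i in 1 2 3; do python3 -m crank '[[0,0,0.01,0,0,0,1],[0,0,0.02,0,0,0,1],[0,0,0.02,0,0,0,1]]' | sed -n 2,4p; done
python3 - <<'E'
from h import *
s,p,R=cur();print(s['time_s'],tocab(p+173*R[:,2]),s['force'])
E
```

```text
eef_pos: [672.5, -44.7, 353.4]
ee_rot: [-0.0, 0.999, -0.054, -0.002]
force: [0.2, -0.2, 1.2]
eef_pos: [672.6, -44.7, 351.9]
ee_rot: [-0.0, 0.999, -0.054, -0.002]
force: [0.5, -0.6, -0.6]
eef_pos: [672.5, -44.6, 351.4]
ee_rot: [0.0, 0.999, -0.054, -0.001]
force: [-3.3, 0.3, 8.1]
eef_pos: [672.3, -44.5, 351.2]
ee_rot: [0.0, 0.999, -0.054, -0.0]
force: [-8.3, 1.1, 17.4]
27.8 [-22.83486698  12.39303193 178.18956966] [-8.30147647  1.12085481 17.3917519 ]
```

Hard stop at z = 178: the latch is home. I'll lift off and verify.

```bash
python3 -m crank '[[0,0,-0.3,0,0,0,1],[0,0,-0.6,0,0,0,1],[-0.3,0,-0.95,0,0,0,1],[-0.8,0,-0.95,0,0,0,1],[-0.8,0,-0.95,0,0,0,1]]' | sed -n 2,4p
python3 - <<'E'
from h import *
from rig import capture,camera_info
for n in('side','scene'):
    ci=camera_info(n);i,d=capture(n);cv2.imwrite(f'pics/{n}8.png',i[:,:,::-1]);np.savez(f'{n}8.npz',i=i,d=d,K=ci['K'],T=ci['camera_from_world'])
    W,_=cloud(f'{n}8.npz');c=tocab(W);x,y,z=np.moveaxis(c,-1,0);s=x*np.cos(np.radians(25))-z*np.sin(np.radians(25))
    k=np.isfinite(z)&(abs(s+113)<4)&(z>40)&(z<130)&(abs(y)<230);print(n,'door',np.percentile(y[k],[1,5,50,95,99]))
    k=np.isfinite(z)&(z>168)&(z<215)&(abs(y-11)<10)&(x>-75)&(x<15);print('latch',k.sum(),np.polyfit(x[k],z[k],1),z[k].max())
i=cv2.imread('pics/side8.png');cv2.imwrite('pics/side8c.png',cv2.resize(i[120:330,180:460],(800,600)))
E
```

```text
eef_pos: [588.7, -34.8, 441.8]
ee_rot: [-0.001, 0.999, -0.054, -0.006]
force: [0.9, 0.1, -0.0]
side door [-197.4821571  -193.60972851 -128.34332461  -10.8603102    -1.55692077]
latch 87 [3.81776441e-03 1.75533805e+02] 180.17559031376734
scene door [-191.79557236 -179.92847748  -61.55374753   -2.11780039   -0.28585545]
latch 157 [7.35955131e-03 1.78895255e+02] 182.50456872664492
```

View pics/side8c.png

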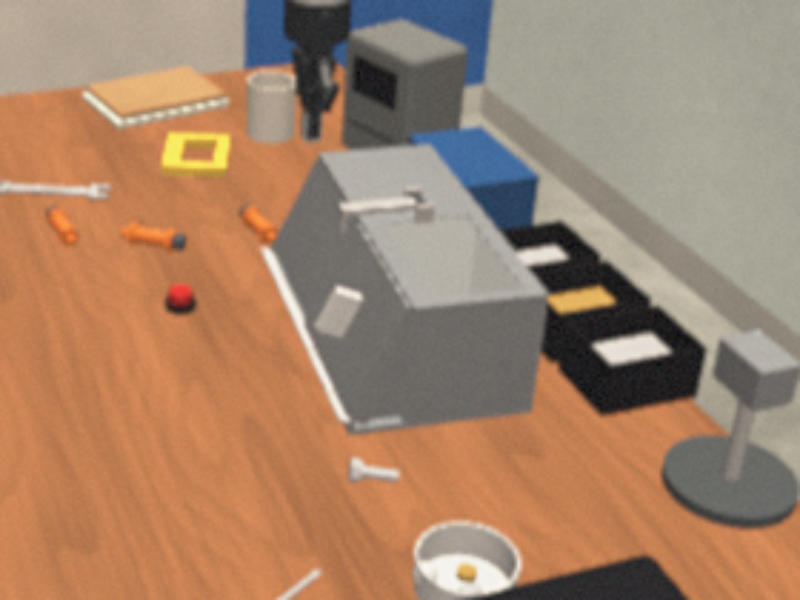

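The crop shows the door shut with its handle at (340,310), the latch arm level at (380,203), and the bolt, button, bezel and tin where they started. The arm is clear of everything.

```bash
python3 -c "
from rig import ticket
print(ticket.finish_job())"
```

```text
the job is handed in; nothing more can be done
None
```

The plunger is on the bay floor, the door is fully shut and the latch arm is pressed home; the job was handed in about 28 s into the 72 s limit, and no verdict came back.

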